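# Blow-dry a beaker on the air peg

## Robot

A 7-joint arm with a two-finger parallel gripper is mounted at the origin on a cart in front of the work surface, level with it; the furniture and walls round the work are solid. World frame = base frame: x ahead of the robot, y to its left, z up, the work surface at z = 0. Lengths are in mm, angles in rad, forces in N, time in s.
With the tool pointing down it reaches from about 400 to 875 mm from the base axis. Payload 4.4 kg.
Tool frame: the origin (TCP) lies on the centre line of the jaws, within the pads' length; the fingertips stand 11 mm ahead of it and the grasp point (between the pads) lies 8 mm behind it (ctrl.tips_ahead is the distance from the TCP to the fingertips, in mm); z points along the fingers, y is the line along which they close (so a half turn about z gives the same grasp; the last joint's range is limited). The gripper opens to 85 mm and grips with 20 to 120 N. Pads are 22 mm wide; open, the fingers measure 114 mm over their backs; the gripper's body (76 mm by 85 mm) begins 54 mm behind the grasp point. The pads swing forward as they close: fully open they stand 13 mm farther back than shut.
Start: joints at [-1.247, 0.628, 0.038, 1.517, -0.027, 0.996, -0.02], TCP at [246.98, 601.265, 217.113] pointing down, gripper open.
Joint ranges: [-3.06, 3.06], [-0.37, 2.12], [-1.25, 1.32], [0.18, 2.47], [-1.1, 4.24], [0.23, 1.98], [-2.94, 2.94]. Speed limits (rad/s): [2.57, 2.57, 3.14, 3.14, 3.14, 3.14, 3.14].

## Interface

Orientations are given as [roll, pitch, yaw] about the fixed x, y, z axes, in that order (R = Rz(yaw) Ry(pitch) Rx(roll)).
In Python, from cell import ctrl, eyes, job gives the robot as it stands. The module is installed in compiled form; this text tells all that it offers.
- The arm moves only by the tool carry_out, never from a script. Its argument "moves" is a list of rows, each an object of numbers: "tx", "ty", "tz": the shift along the tool's x, y, z as a fraction of full scale; "twist": the turn about the tool's z as a fraction of full scale; "fingers": the opening, from 0 (shut) to 1 (fully open). In form: [{"tx": .., "ty": .., "tz": .., "twist": .., "fingers": ..}, ...]. A call has 1 to 12 rows; each row shifts and turns the commanded pose from where the row before left it, along the tool's axes as they then stand; what a row does not reach is not made up. Full scale, the value 1, is 0.3 m for a shift and pi rad for a turn. A row lasts 1/8 s, in which the tool goes at most 62.5 mm and 10.7 degrees, less where a joint would pass 70% of its speed; a pose out of reach is approached as far as the arm can. A call with a number of a shift or a turn outside -1 to 1 is refused whole. A call with a gripper value outside its range is refused whole. The fingers move at their own pace and stop on an object; the grip force is fixed at half the most. Time passes only in rows, so rows that do not move let the fingers close. It gives the time, the measured TCP pose, the force, the opening and the grip force at its end, in the units of the state.
- ctrl.read_state(): the state, without advancing time (a new reading comes with each control period).
- eyes.get_image(name): name is "scene" or "top" or "wrist"; returns a dict with "color" (420x560x3 uint8, blue, green, red), "fovy" (degrees; the focal length in pixels is half the picture's height over the tangent of half this angle, whatever the lens; pixels are square), "cx", "cy" (the principal point, pixels), "world_from_camera" (4x4, takes a point from camera to world coordinates). Camera axes: x right, y up, looking along -z (the intrinsics and any distortion apply to the point x, -y, -z); pixel columns grow to the right and rows downward; lengths in mm; the calibration is good to about 2 mm. A picture is of the moment at which its call begins. There is no depth.
- job.finish_job(): hands the job in; it is judged then, once.
The state is a dict: "clock": time; "qpos": joint angles; "qd": joint speeds; "tau": joint torques, N m; "eef_pos": TCP position; "tool_rot": TCP orientation; "force": force on the tool from outside, world axes, zero at the start; "torque": the same for the moment, N m; "width": finger opening in mm; "gripper_force": force on a finger pad.
Only numpy, scipy, OpenCV 4.12 (cv2) and the standard library are available. Lean on these libraries where they do the work, as an engineer would, in place of code of your own. Each camera call takes 0.05 s, during which the arm holds its last target. There are 200 camera calls.

## Task

Take the beaker from the sloping cradle, put it mouth-down over the upright air peg of the drying stand so that its rim sits flat on the grey disc, and let go of it. Then pull the stand's spring-return black bar handle straight out until its pointer stands over the red marker on the rail, and finish while still holding it there, for it springs back if released. Leave the red marker as it is set and do not disturb the two vials and the funnel.

Things in the scene. Friction and masses are not known exactly. Their poses are not given: they have to be found in the camera images.
- beaker_mid (a point): Centre (half-way up) of the loose clear hollow beaker: 86 mm tall, 70 mm wide at the mouth (77 over the spout), 58 mm at the closed base, inside at least 44 mm wide and 78 mm deep, 50 g. Own z runs from base to mouth. It starts lying in the cradle, mouth down-slope, z 30 degrees below level. Near its base it is 60 mm wide, sides free for fingers to 24 mm below the axis, top free.
- beaker: The same beaker; origin at the outside of its base, 3.5 mm off the axis on the side of the spout (own -y); z from base to mouth.
- cradle: Fixed sloping wire cradle on a grey plate 150 x 110 x 10 mm: two steel rails 34 mm apart under the beaker and a stop before its mouth; origin under the plate's middle, z up. It slopes down towards its own -x, so the beaker's mouth looks that way; the beaker's centre starts about 88 mm above the origin, and no part of the cradle is higher than 90 mm.
- peg_foot (a point): On the axis of the upright steel air peg, at the top face of the grey disc (100 mm across, 22 mm above the work surface) on which the beaker's rim comes to rest; axes as the stand's. The peg rises 64 mm from here, 22 mm thick with a tapered tip; a cone round its foot is 44 mm wide, 14 mm high. A seated beaker has its centre 43 mm above this point.
- stand: Fixed drying stand: white plate (150 mm before to 90 mm behind the origin in x, 155 mm either side in y, 12 mm thick) with the air peg at +y and a blue valve block (104 mm wide, front face at x = 5 mm, top at z = 98 mm, brass stud to 105 mm) at -y; origin on the work surface, z up. The handle pulls out along the stand's own -x.
- pull_handle (a joint): Travel of the spring-return handle in m: 0 home, grows as it is pulled out along the stand's -x, stop at 0.065. It pushes back with about 6 N at home and 13 N at 0.05. Pointer and marker line up when this equals marker_slide.
- handle_grip (a point): Centre of the black bar of the pull handle, 70 mm above the work surface: round, 15 mm thick, 91 mm long along the stand's y, carried at its ends by two 8 mm rods, 76 mm apart, that run back along +x into the block. At home 65 mm before the block's face; between bar, rods and block all is open. Axes as the stand's. Free from above; pinch its middle along x.
- pointer_tip (a point): Tip of the thin steel pointer at the -y end of the bar, 62 mm from its middle in the stand's y; moves with the handle. Axes as the stand's.
- mark (a point): Middle of the red marker, 12 mm long in the direction of pull, that sits on the aluminium rail beside the handle, about 57 mm above the work surface, 62 mm to the -y side of the bar's middle; axes as the stand's. The pointer passes above it.
- marker_slide (a joint): Where the red marker is set along the rail, in m of handle travel (the handle's pointer is over the middle of it when pull_handle has this value); stiff, not to be moved.
- vial_blue: Bystander: loose white vial with blue cap, 26 mm across, 60 mm tall; origin under its base.
- vial_black: Bystander: loose white vial with black cap, 26 mm across, 60 mm tall; origin under its base.
- cone: Bystander: loose white funnel standing on its wide end, 70 mm across, 66 mm tall; origin under it.

How it is judged (in metres and radians):
On the way, in this order (a step that is already met when the one before it is completed fails the run):
1. the beaker stands mouth-down over the air peg, rim flat on the disc, and is let go (horizontal distance between beaker_mid and peg_foot below 0.016 m and height (world z) of beaker_mid between 0.059 and 0.071 m and angle between beaker's own z axis and vertical above 3.02 rad and linear speed of beaker below 0.02 m/s and contact force between each of the arm, the fingers and beaker below 0.05 N), for 0.3 s.
2. the handle is held with its pointer over the red marker (x of pointer_tip in the frame of mark between -0.006 and 0.006 m and contact force between the fingers and pull_handle above 3 N), for 0.3 s.
At the end, for the whole second after the job is handed in: The beaker stands mouth-down on the disc, at rest and untouched: within 16 mm of the peg's axis, centre 59 to 71 mm above the table, within 7 degrees of upright. The fingers bear on the pull handle with over 3 N and keep its pointer still, within 6 mm of the red marker's middle (all of step 1 and all of step 2 and velocity of joint pull_handle between -0.01 and 0.01 m/s); the arm keeps its last pose, push and grip.
It fails at once if the red marker is shifted by more than 4 mm (distance of mark from where it was at the start of the episode above 0.004 m).
It fails at once if the blue-capped vial is moved by more than 25 mm (distance of vial_blue from where it was at the start of the episode above 0.025 m).
It fails at once if the black-capped vial is moved by more than 25 mm (distance of vial_black from where it was at the start of the episode above 0.025 m).
It fails at once if the funnel is moved by more than 25 mm (distance of cone from where it was at the start of the episode above 0.025 m).
It also fails if it takes over 51 s, if anything falls off the work surface, if the arm or the gripper's body presses on something with over 40 N, if the wrist force passes 120 N, or if a joint passes its speed limit or range.

## Working session

There is one attempt and no reset: what is moved stays moved. The work goes in short steps, Python scripts to look and compute and a tool call to move; the robot and the scene stay as the last step left them, time stands still between calls to the robot, and variables do not carry over. Pictures are saved under pics/ and viewed, at most 10 in all, crops included, and the job is handed in when it is done.

Besides the shell and the picture viewer there is one more tool, called after "Call:" by a JSON object that holds its "method" and its "body". carry_out: Moves the arm, as the interface text tells. Its arguments: {"type":"object","properties":{"moves":{"type":"array","items":{"type":"object","properties":{"tx":{"type":"number","minimum":-1,"maximum":1},"ty":{"type":"number","minimum":-1,"maximum":1},"tz":{"type":"number","minimum":-1,"maximum":1},"twist":{"type":"number","minimum":-1,"maximum":1},"fingers":{"type":"number"}}}}},"required":["moves"]}

```bash
mkdir -p pics; cat > h.py <<'E'
import numpy as np, cv2
from cell import ctrl, eyes, job
def K(im):
    f=210/np.tan(np.radians(im['fovy'])/2); return f
def ray(im,u,v):
    f=K(im); T=np.array(im['world_from_camera']); d=np.array([(u-im['cx'])/f,-(v-im['cy'])/f,-1.]); d=T[:3,:3]@d
    return T[:3,3],d/np.linalg.norm(d)
def onz(im,u,v,z):
    o,d=ray(im,u,v); return o+d*(z-o[2])/d[2]
def proj(im,p):
    T=np.array(im['world_from_camera']); c=T[:3,:3].T@(np.array(p,float)-T[:3,3]); f=K(im)
    return im['cx']+f*c[0]/-c[2], im['cy']-f*c[1]/-c[2]
E
python3 - <<'E'
from h import *
import pickle
print(ctrl.read_state(), ctrl.tips_ahead)
for n in ['scene','top']:
    im=eyes.get_image(n); pickle.dump(im,open(f'{n}.pkl','wb')); cv2.imwrite(f'pics/{n}0.png',im['color']); print(n,{k:v for k,v in im.items() if k!='color'})
E
```

```text
{'clock': 0.0, 'qpos': array([-1.24679606,  0.62936124,  0.03843794,  1.51841788, -0.02697305,
        0.99626102, -0.01997954]), 'qd': array([ 5.60333456e-04, -2.78111117e-07,  8.69075337e-04,  1.45816190e-04,
       -2.73333411e-04, -1.74063750e-04,  1.10839375e-03]), 'tau': array([ 2.11647844e-04, -5.63405299e+01,  1.22656245e+00, -1.93439591e+01,
        1.10959826e-02,  1.05258744e-02,  1.69453887e-05]), 'eef_pos': array([246.7282568 , 600.62958451, 216.163292  ]), 'tool_rot': array([-3.13966370e+00,  4.73186060e-05,  2.75182968e+00]), 'force': array([0.44081771, 1.25825201, 0.90944821]), 'torque': array([-0.0384729 ,  0.0232543 , -0.01547006]), 'gripper_force': 0.0, 'width': 85.54563393018363} 11.0
scene {'fovy': 43.56250160749915, 'cx': 279.60695033215893, 'cy': 205.82033591235202, 'world_from_camera': array([[ 7.88750465e-01,  3.58017834e-01, -4.99695842e-01,
        -2.88308004e+01],
       [-6.14688340e-01,  4.52003944e-01, -6.46413706e-01,
        -7.77013785e+02],
       [-5.56314398e-03,  8.17016319e-01,  5.76587709e-01,
         8.65360582e+02],
       [ 0.00000000e+00,  0.00000000e+00,  0.00000000e+00,
         1.00000000e+00]])}
top {'fovy': 44.13366084469106, 'cx': 281.0506350961598, 'cy': 204.19379434456582, 'world_from_camera': array([[-1.72030731e-03,  9.96984978e-01, -7.75757304e-02,
         5.06427727e+02],
       [-9.99963573e-01, -1.06650734e-03,  8.46853571e-03,
         7.17449338e+01],
       [ 8.36026781e-03,  7.75874730e-02,  9.96950495e-01,
         1.69215950e+03],
       [ 0.00000000e+00,  0.00000000e+00,  0.00000000e+00,
         1.00000000e+00]])}
```

View pics/scene0.png

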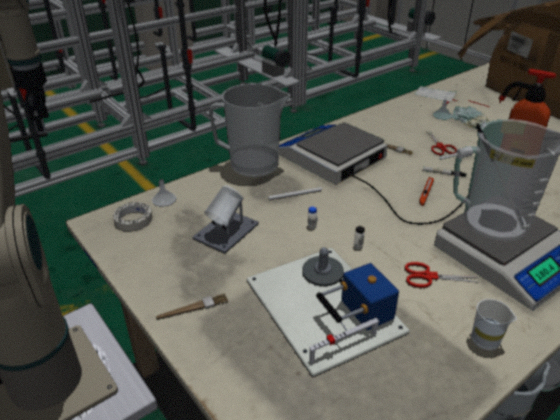

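View pics/top0.png

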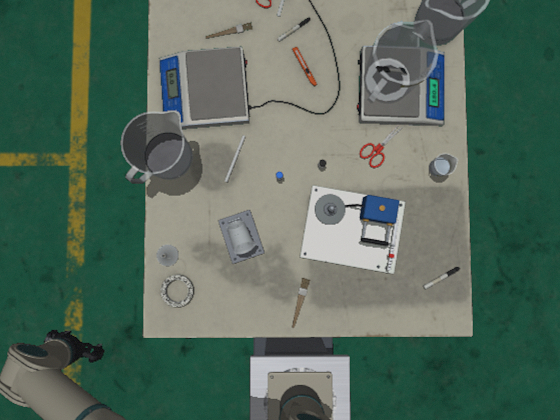

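The scene view shows the cradle with beaker at (226,215), the peg at (323,262), the block at (370,292) and the red marker at (331,340). In the top view, the cradle is at (242,237), the disc at (330,208), the handle bar at (374,241) and the marker at (391,256).

```bash
python3 - <<'E'
from h import *
import pickle
t=pickle.load(open('top.pkl','rb')); s=pickle.load(open('scene.pkl','rb'))
A=cv2.resize(t['color'][170:290,205:415],None,fx=3.8,fy=3.8,interpolation=cv2.INTER_CUBIC)
cv2.imwrite('pics/c1.png',A)
B=cv2.resize(s['color'][180:375,190:415],None,fx=3,fy=3,interpolation=cv2.INTER_CUBIC); cv2.imwrite('pics/c2.png',B)
c=t['color']; hsv=cv2.cvtColor(c,cv2.COLOR_BGR2HSV)
def rep(m,z,lab):
    n,l,st,ce=cv2.connectedComponentsWithStats(m.astype(np.uint8))
    for i in range(1,n):
        if st[i,4]>8:
            cnt,_=cv2.findContours((l==i).astype(np.uint8),0,2)
            r=cv2.minAreaRect(max(cnt,key=cv2.contourArea))
            print(lab,st[i],ce[i].round(1),onz(t,*ce[i],z).round(1)[:2],[onz(t,*p,z)[:2].round(0).tolist() for p in cv2.boxPoints(r)] if st[i,4]>200 else '')
box=np.zeros(c.shape[:2],bool); box[170:290,205:415]=1
rep(box&(c.min(2)>195),12,'plate')
rep(box&(hsv[...,0]>100)&(hsv[...,0]<130)&(hsv[...,1]>120),98,'blue')
rep(box&((hsv[...,0]<8)|(hsv[...,0]>172))&(hsv[...,1]>120),57,'red')
print(c[190:290:8,320:400:12].tolist()[:3])
E
```

```text
plate [ 301  186   88   85 3450] [339.9 236.2] [ 532.9 -133.1] [[469.0, -5.0], [698.0, -46.0], [649.0, -320.0], [421.0, -276.0]]
plate [394 202  10  56 131] [398.3 227.6] [ 560.5 -323.2] 
plate [365 225  20  15 217] [374.9 232. ] [ 546.4 -246.8] [[533.0, -214.0], [572.0, -222.0], [561.0, -280.0], [523.0, -273.0]]
plate [392 259   3   9  16] [393.1 262.3] [ 448.4 -304.1] 
blue [276 172   7   6  33] [279.1 174.7] [722.2  64.1] 
blue [360 195  39  28 812] [379.1 209. ] [ 615.3 -244.8] [[588.0, -183.0], [663.0, -198.0], [643.0, -306.0], [568.0, -291.0]]
red [389 254   5   4  16] [390.9 255.3] [ 471.9 -287.8] 
[[[202, 204, 204], [202, 206, 204], [136, 145, 145], [121, 134, 136], [118, 131, 133], [115, 125, 127], [111, 122, 124]], [[110, 111, 105], [120, 120, 113], [200, 202, 203], [201, 203, 205], [136, 83, 46], [132, 80, 42], [109, 112, 112]], [[121, 121, 114], [129, 123, 118], [100, 99, 93], [109, 111, 111], [135, 83, 45], [76, 123, 152], [128, 78, 41]]]
```

View pics/c1.png

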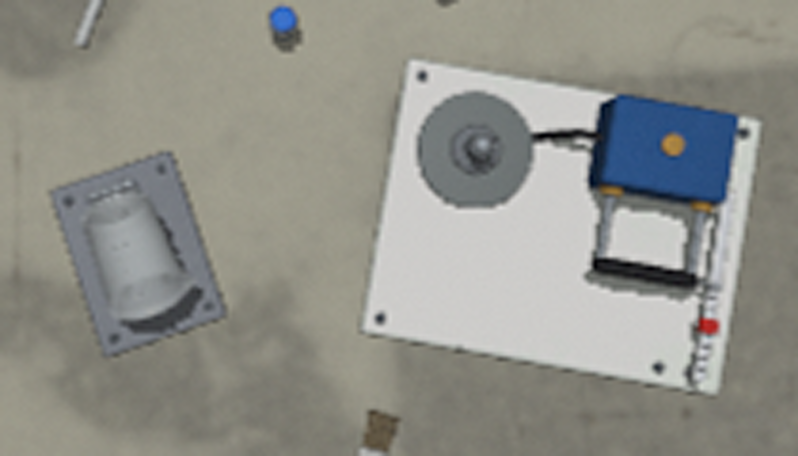

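View pics/c2.png

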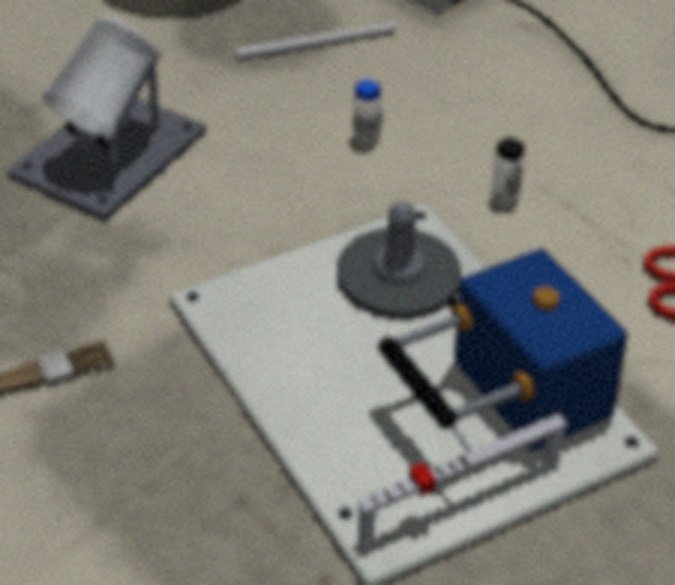

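The crops give the corners of both plates, the disc centre at c1 (476,150) / c2 (400,271), the bar middle at c1 (644,271) / c2 (417,382) and the red marker at c1 (708,326) / c2 (423,477). The beaker's base points up in the c1 picture and its mouth down.

```bash
python3 - <<'E'
from h import *
import pickle
from scipy.optimize import least_squares
t=pickle.load(open('top.pkl','rb')); s=pickle.load(open('scene.pkl','rb'))
T=lambda u,v:(u/3.8+205-.4,v/3.8+170-.4); S=lambda u,v:(u/3+190-.3,v/3+180-.3)
def fit(obs):
    def r(q):
        c,n=np.cos(q[2]),np.sin(q[2]); o=[]
        for im,uv,p in obs:
            w=[q[0]+c*p[0]-n*p[1],q[1]+n*p[0]+c*p[1],p[2]]
            o+=list(np.subtract(proj(im,w),uv))
        return np.array(o)
    R=least_squares(r,[500,0,0]); print(R.x.round(3),R.fun.round(1)); return R.x
st=fit([(t,T(409,60),(90,155,12)),(t,T(762,120),(90,-155,12)),(t,T(362,332),(-150,155,12)),(t,T(717,394),(-150,-155,12)),
(s,S(172,297),(-150,155,12)),(s,S(425,207),(90,155,12)),(s,S(656,455),(90,-155,12)),(s,S(368,583),(-150,-155,12))])
cr=fit([(t,T(175,152),(75,-55,10)),(t,T(50,190),(75,55,10)),(t,T(107,355),(-75,55,10)),(t,T(227,316),(-75,-55,10)),
(s,S(10,175),(-75,55,10)),(s,S(107,215),(-75,-55,10)),(s,S(205,128),(75,-55,10))])
def tri(a,b):
    o1,d1=ray(t,*T(*a)); o2,d2=ray(s,*S(*b))
    A=np.stack([d1,-d2],1); x=np.linalg.lstsq(A,o2-o1,rcond=None)[0]
    p,q=o1+d1*x[0],o2+d2*x[1]; return (p+q)/2,np.linalg.norm(p-q)
def loc(w,q): 
    d=np.array(w[:2])-q[:2]; c,n=np.cos(q[2]),np.sin(q[2]); return np.array([c*d[0]+n*d[1],-n*d[0]+c*d[1]]).round(1)
for lab,a,b in [('disc',(476,150),(400,271)),('bar',(644,271),(417,382)),('mark',(708,326),(423,477))]:
    w,e=tri(a,b); print(lab,w.round(1),round(e,1),loc(w,st))
for lab,a,z in [('disc',(476,150),22),('bar',(644,271),74),('mark',(708,326),59)]:
    w=onz(t,*T(*a),z); print(lab,w.round(1),loc(w,st))
for lab,b,z in [('disc',(400,271),22),('bar',(417,382),74),('mark',(423,477),59)]:
    w=onz(s,*S(*b),z); print(lab,w.round(1),loc(w,st))
c,n=np.cos(cr[2]),np.sin(cr[2]); print('beaker c',cr[0],cr[1],'axis',-c,-n)
E
```

```text
[ 5.85782e+02 -1.81109e+02 -1.80000e-01] [ 0.1 -1.1  0.8  0.  -0.4  0.   0.8  0.9 -2.  -1.   0.1 -1.6  1.8 -0.9
 -0.6  1.2]
[5.34176e+02 1.85264e+02 3.31000e-01] [-0.4 -1.   0.4  0.1  0.2  0.6  0.9 -0.4 -1.5 -0.9 -0.5  0.6  1.  -0.7]
disc [ 621.4 -101.2   19.6] 2.2 [20.7 85. ]
bar [ 517.3 -233.1   69.7] 0.6 [-58.  -63.4]
mark [ 472.3 -288.5   55.7] 1.8 [ -92.3 -126. ]
disc [ 620.4 -100.3   22. ] [19.5 85.7]
bar [ 517.1 -232.1   74. ] [-58.4 -62.5]
mark [ 471.7 -287.2   59. ] [ -93.2 -124.9]
disc [ 620.5 -103.7   22. ] [20.2 82.4]
bar [ 514.7 -236.2   74. ] [-60.1 -66.9]
mark [ 471.1 -291.    59. ] [ -93.1 -128.7]
beaker c 534.1764368381233 185.26386026451289 axis -0.9455800336074853 -0.3253896126843434
```

Call:
{"method": "carry_out", "body": {"moves": [{"tx": -0.12,"ty": -0.07,"fingers": 1},{"tx": -0.12,"ty": -0.07,"fingers": 1},{"tx": -0.12,"ty": -0.07,"fingers": 1},{"tx": -0.12,"ty": -0.07,"fingers": 1},{"tx": -0.12,"ty": -0.07,"fingers": 1},{"tx": -0.12,"ty": -0.07,"fingers": 1},{"tx": -0.12,"ty": -0.07,"fingers": 1},{"tx": -0.12,"ty": -0.07,"fingers": 1},{"tx": -0.12,"ty": -0.07,"fingers": 1},{"tx": -0.12,"ty": -0.07,"fingers": 1},{"tx": -0.12,"ty": -0.07,"fingers": 1},{"tx": -0.12,"ty": -0.07,"fingers": 1}]}}

```text
validation failed for argument at $.mo...
```

Call:
{"method": "carry_out", "body": {"moves": [{"twist": 0.055,"fingers": 1},{"twist": 0.055,"fingers": 1},{"twist": 0.055,"fingers": 1},{"twist": 0.055,"fingers": 1},{"twist": 0.055,"fingers": 1},{"twist": 0.055,"fingers": 1},{"twist": 0.055,"fingers": 1},{"twist": 0.055,"fingers": 1},{"twist": 0.055,"fingers": 1},{"twist": 0.055,"fingers": 1},{"twist": 0.055,"fingers": 1},{"twist": 0.055,"fingers": 1}]}}

```text
validation failed for argument at $.mo...
```

Call:
{"method": "carry_out", "body": {"moves": [{"twist": 0.055,"fingers": 1},{"twist": 0.055,"fingers": 1},{"fingers": 1},{"fingers": 1}]}}

```text
validation failed for argument at $.mo...
```

```bash
cat >> h.py <<'E'
def go(x,y,z,yaw=None):
    s=ctrl.read_state(); p=s['eef_pos']; q=s['tool_rot'][2]; dx,dy=x-p[0],y-p[1]; c,n=np.cos(q),np.sin(q)
    print('at',p.round(1),s['tool_rot'].round(3),'t',s['clock'],'| tx %.3f ty %.3f tz %.3f'%((c*dx+n*dy)/300,(n*dx-c*dy)/300,(p[2]-z)/300), '' if yaw is None else 'twist %.3f'%(-(yaw-q)/np.pi))
E
python3 - <<'E'
from h import *
go(556.3,192.9,93.5,0.331)
w=eyes.get_image('wrist'); print(w['world_from_camera'].round(3),w['fovy'],w['cx'],w['cy'])
import pickle; pickle.dump(w,open('w.pkl','wb'))
cv2.imwrite('pics/w1.png',w['color']); print(ctrl.read_state()['qpos'].round(2))
print([tuple(np.round(proj(w,p),0)) for p in [(571,198,109.5),(556.3,192.9,131),(497,172.5,66.5)]])
E
```

```text
at [246.7 600.7 216.3] [-3.14   0.     2.752] t 0.1 | tx -1.471 ty -0.865 tz 0.409 twist 0.771
[[ 3.80000e-01 -8.81000e-01 -2.80000e-01  1.75520e+02]
 [ 9.25000e-01  3.62000e-01  1.17000e-01  6.31048e+02]
 [-1.00000e-03 -3.04000e-01  9.53000e-01  3.72588e+02]
 [ 0.00000e+00  0.00000e+00  0.00000e+00  1.00000e+00]] 61.34901549151436 280.23483473062066 206.57200230591081
[-1.25  0.63  0.04  1.52 -0.03  1.   -0.02]
[(np.float64(66.0), np.float64(572.0)), (np.float64(43.0), np.float64(590.0)), (np.float64(35.0), np.float64(496.0))]
```

View pics/w1.png

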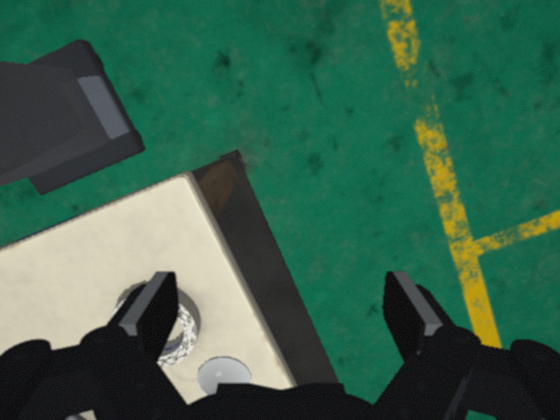

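The calls were refused, so the arm has not moved. The wrist view shows only the table corner, with the ring at (165,330). I'll try again with every field filled in.

Call:
{"method": "carry_out", "body": {"moves": [{"tx": -0.12,"ty": -0.07,"tz": 0,"twist": 0,"fingers": 1},{"tx": -0.12,"ty": -0.07,"tz": 0,"twist": 0,"fingers": 1},{"tx": -0.12,"ty": -0.07,"tz": 0,"twist": 0,"fingers": 1},{"tx": -0.12,"ty": -0.07,"tz": 0,"twist": 0,"fingers": 1},{"tx": -0.12,"ty": -0.07,"tz": 0,"twist": 0,"fingers": 1},{"tx": -0.12,"ty": -0.07,"tz": 0,"twist": 0,"fingers": 1},{"tx": -0.12,"ty": -0.07,"tz": 0,"twist": 0,"fingers": 1},{"tx": -0.12,"ty": -0.07,"tz": 0,"twist": 0,"fingers": 1},{"tx": -0.12,"ty": -0.07,"tz": 0,"twist": 0,"fingers": 1},{"tx": -0.12,"ty": -0.07,"tz": 0,"twist": 0,"fingers": 1},{"tx": -0.12,"ty": -0.07,"tz": 0,"twist": 0,"fingers": 1},{"tx": -0.12,"ty": -0.07,"tz": 0,"twist": 0,"fingers": 1}]}}

```text
clock: 1.65
eef_pos: [551.4, 202.8, 216.9]
tool_rot: [-3.141, -0.0, 2.752]
force: [0.7, 0.2, -0.7]
width: 85.7
gripper_force: 0.0
```

Call:
{"method": "carry_out", "body": {"moves": [{"tx": 0,"ty": 0,"tz": 0,"twist": 0.055,"fingers": 1},{"tx": 0,"ty": 0,"tz": 0,"twist": 0.055,"fingers": 1},{"tx": 0,"ty": 0,"tz": 0,"twist": 0.055,"fingers": 1},{"tx": 0,"ty": 0,"tz": 0,"twist": 0.055,"fingers": 1},{"tx": 0,"ty": 0,"tz": 0,"twist": 0.055,"fingers": 1},{"tx": 0,"ty": 0,"tz": 0,"twist": 0.055,"fingers": 1},{"tx": 0,"ty": 0,"tz": 0,"twist": 0.055,"fingers": 1},{"tx": 0,"ty": 0,"tz": 0,"twist": 0.055,"fingers": 1},{"tx": 0,"ty": 0,"tz": 0,"twist": 0.055,"fingers": 1},{"tx": 0,"ty": 0,"tz": 0,"twist": 0.055,"fingers": 1},{"tx": 0,"ty": 0,"tz": 0,"twist": 0.055,"fingers": 1},{"tx": 0,"ty": 0,"tz": 0,"twist": 0.055,"fingers": 1}]}}

```text
clock: 3.15
eef_pos: [550.5, 204.1, 216.8]
tool_rot: [-3.141, 0.0, 0.673]
force: [0.3, 0.2, 0.1]
width: 85.2
gripper_force: 0.0
```

Call:
{"method": "carry_out", "body": {"moves": [{"tx": 0,"ty": 0,"tz": 0,"twist": 0.055,"fingers": 1},{"tx": 0,"ty": 0,"tz": 0,"twist": 0.055,"fingers": 1},{"tx": 0,"ty": 0,"tz": 0,"twist": 0,"fingers": 1},{"tx": 0,"ty": 0,"tz": 0,"twist": 0,"fingers": 1}]}}

```text
clock: 3.65
eef_pos: [550.6, 204.1, 216.9]
tool_rot: [-3.142, 0.0, 0.336]
force: [-0.7, -0.4, 0.9]
width: 85.4
gripper_force: 0.0
```

```bash
python3 - <<'E'
from h import *
go(556.3,192.9,93.5,0.331)
w=eyes.get_image('wrist'); print(w['world_from_camera'].round(3))
import pickle; pickle.dump(w,open('w.pkl','wb'))
cv2.imwrite('pics/w2.png',w['color'])
print([tuple(np.round(proj(w,p),0)) for p in [(571,198,109.5),(556.3,192.9,131),(497,172.5,66.5)]])
E
```

```text
at [550.6 204.1 216.9] [-3.142  0.     0.336] t 3.65 | tx 0.006 ty 0.042 tz 0.411 twist 0.002
[[ 3.29000e-01  8.99000e-01  2.87000e-01  6.24744e+02]
 [-9.44000e-01  3.14000e-01  1.00000e-01  2.30275e+02]
 [-0.00000e+00 -3.04000e-01  9.53000e-01  3.73206e+02]
 [ 0.00000e+00  0.00000e+00  0.00000e+00  1.00000e+00]]
[(np.float64(297.0), np.float64(178.0)), (np.float64(298.0), np.float64(206.0)), (np.float64(294.0), np.float64(249.0))]
```

View pics/w2.png

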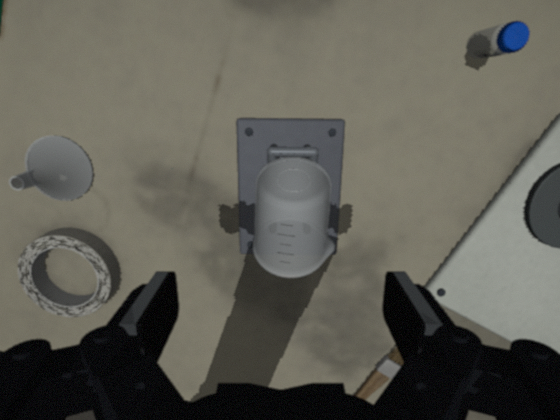

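The wrist view shows the beaker from its base end. The base face is centred at (293,177) against a predicted (297,178), so the grasp target is good to about 3 mm. I'll move down and grip.

Call:
{"method": "carry_out", "body": {"moves": [{"tx": 0.006,"ty": 0.036,"tz": 0,"twist": 0.002,"fingers": 1},{"tx": 0,"ty": 0,"tz": 0.08,"twist": 0,"fingers": 1},{"tx": 0,"ty": 0,"tz": 0.08,"twist": 0,"fingers": 1},{"tx": 0,"ty": 0,"tz": 0.08,"twist": 0,"fingers": 1},{"tx": 0,"ty": 0,"tz": 0.08,"twist": 0,"fingers": 1},{"tx": 0,"ty": 0,"tz": 0.06,"twist": 0,"fingers": 1},{"tx": 0,"ty": 0,"tz": 0.03,"twist": 0,"fingers": 1},{"tx": 0,"ty": 0,"tz": 0,"twist": 0,"fingers": 1},{"tx": 0,"ty": 0,"tz": 0,"twist": 0,"fingers": 0.75},{"tx": 0,"ty": 0,"tz": 0,"twist": 0,"fingers": 0.7}]}}

```text
clock: 4.95
eef_pos: [556.5, 194.6, 94.9]
tool_rot: [-3.142, -0.001, 0.327]
force: [1.2, -0.1, -0.6]
width: 59.4
gripper_force: 0.0
```

Call:
{"method": "carry_out", "body": {"moves": [{"tx": 0,"ty": 0,"tz": 0,"twist": 0,"fingers": 0},{"tx": 0,"ty": 0,"tz": 0,"twist": 0,"fingers": 0},{"tx": 0,"ty": 0,"tz": 0,"twist": 0,"fingers": 0},{"tx": 0,"ty": 0,"tz": 0,"twist": 0,"fingers": 0},{"tx": 0,"ty": 0,"tz": 0,"twist": 0,"fingers": 0},{"tx": 0,"ty": 0,"tz": 0,"twist": 0,"fingers": 0}]}}

```text
clock: 5.7
eef_pos: [556.7, 195.6, 95.5]
tool_rot: [-3.14, -0.002, 0.327]
force: [-1.2, 1.9, 5.9]
width: 51.3
gripper_force: 60.9
```

```bash
python3 - <<'E'
from h import *
w=eyes.get_image('wrist'); s=eyes.get_image('scene'); print(ctrl.read_state()['width'])
a=w['color'][60:420,60:500]; b=cv2.resize(s['color'][150:260,170:290],None,fx=2.9,fy=2.9); b=cv2.resize(b,(350,360))
cv2.imwrite('pics/w3.png',np.hstack([a,b]))
E
```

```text
50.86695509883679
```

View pics/w3.png

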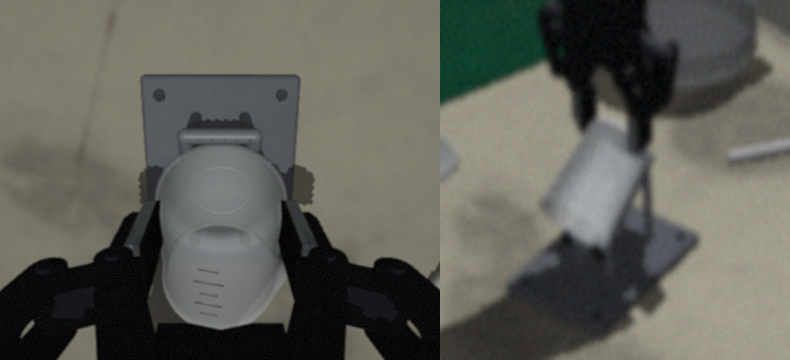

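```bash
python3 - <<'E'
from h import *
w=eyes.get_image('wrist'); T=w['world_from_camera']; s=ctrl.read_state(); p=s['eef_pos']; q=s['tool_rot'][2]
ty=np.array([np.sin(q),-np.cos(q),0]); 
for dz in (-11,-5,0,8,16):
    P=p+[0,0,dz]
    print(dz,[np.round(proj(w,P+k*ty*25.5)-np.array([60,60]),0).tolist() for k in (-1,1)], round((T[:3,:3].T@(P-T[:3,3]))[2]))
for n,P in dict(basec=(571,198,109.5),basetop=(571-15*.9456,198-15*.3254,109.5+26)).items():
    print(n,np.round(proj(w,P)-np.array([60,60]),0),round((T[:3,:3].T@(np.array(P)-T[:3,3]))[2]))
E
```

```text
-11 [[172.0, 193.0], [270.0, 193.0]] -183
-5 [[170.0, 198.0], [272.0, 198.0]] -178
0 [[169.0, 203.0], [273.0, 203.0]] -173
8 [[166.0, 210.0], [276.0, 210.0]] -165
16 [[164.0, 219.0], [278.0, 219.0]] -157
basec [226. 187.] -155
basetop [227. 252.] -135
```

The wrist and scene pair show the pads touching both sides of the base, with their tips only about 10 mm below its axis. I'll regrip 8 mm lower.

Call:
{"method": "carry_out", "body": {"moves": [{"tx": 0,"ty": 0,"tz": 0,"twist": 0,"fingers": 0.9},{"tx": 0,"ty": 0,"tz": 0,"twist": 0,"fingers": 0.9},{"tx": 0,"ty": -0.003,"tz": 0.013,"twist": 0,"fingers": 0.9},{"tx": 0,"ty": 0,"tz": 0.014,"twist": 0,"fingers": 0.9},{"tx": 0,"ty": 0,"tz": 0,"twist": 0,"fingers": 0.9}]}}

```text
clock: 6.48
eef_pos: [555.3, 195.1, 85.4]
tool_rot: [3.142, 0.001, 0.326]
force: [0.1, -0.1, 0.0]
width: 77.0
gripper_force: 0.0
```

Call:
{"method": "carry_out", "body": {"moves": [{"tx": 0,"ty": 0,"tz": 0,"twist": 0,"fingers": 0},{"tx": 0,"ty": 0,"tz": 0,"twist": 0,"fingers": 0},{"tx": 0,"ty": 0,"tz": 0,"twist": 0,"fingers": 0},{"tx": 0,"ty": 0,"tz": 0,"twist": 0,"fingers": 0},{"tx": 0,"ty": 0,"tz": 0,"twist": 0,"fingers": 0},{"tx": 0,"ty": 0,"tz": 0,"twist": 0,"fingers": 0}]}}

```text
clock: 7.22
eef_pos: [556.1, 195.5, 86.3]
tool_rot: [-3.141, -0.001, 0.327]
force: [0.2, 1.2, 5.6]
width: 55.6
gripper_force: 62.6
```

Call:
{"method": "carry_out", "body": {"moves": [{"tx": 0,"ty": 0,"tz": 0,"twist": 0,"fingers": 0.9},{"tx": 0,"ty": 0,"tz": 0,"twist": 0,"fingers": 0.9},{"tx": 0,"ty": 0,"tz": 0.01,"twist": 0,"fingers": 0.9},{"tx": 0,"ty": 0,"tz": 0.01,"twist": 0,"fingers": 0.9},{"tx": 0,"ty": 0,"tz": 0,"twist": 0,"fingers": 0.9}]}}

```text
clock: 7.85
eef_pos: [555.4, 195.1, 79.6]
tool_rot: [-3.142, 0.001, 0.326]
force: [-1.2, -0.1, 0.0]
width: 77.2
gripper_force: 0.0
```

Call:
{"method": "carry_out", "body": {"moves": [{"tx": 0,"ty": 0,"tz": 0,"twist": 0,"fingers": 0},{"tx": 0,"ty": 0,"tz": 0,"twist": 0,"fingers": 0},{"tx": 0,"ty": 0,"tz": 0,"twist": 0,"fingers": 0},{"tx": 0,"ty": 0,"tz": 0,"twist": 0,"fingers": 0},{"tx": 0,"ty": 0,"tz": 0,"twist": 0,"fingers": 0},{"tx": 0,"ty": 0,"tz": 0,"twist": 0,"fingers": 0}]}}

```text
clock: 8.6
eef_pos: [556.1, 195.4, 80.5]
tool_rot: [-3.141, -0.001, 0.326]
force: [-0.1, 1.4, 5.4]
width: 57.1
gripper_force: 62.6
```

Call:
{"method": "carry_out", "body": {"moves": [{"tx": 0,"ty": 0,"tz": -0.03,"twist": 0,"fingers": 0},{"tx": 0,"ty": 0,"tz": -0.05,"twist": 0,"fingers": 0},{"tx": 0,"ty": 0,"tz": -0.08,"twist": 0,"fingers": 0},{"tx": 0,"ty": 0,"tz": -0.1,"twist": 0,"fingers": 0},{"tx": 0,"ty": 0,"tz": -0.1,"twist": 0,"fingers": 0},{"tx": 0,"ty": 0,"tz": 0,"twist": 0,"fingers": 0},{"tx": 0,"ty": 0,"tz": 0,"twist": 0,"fingers": 0},{"tx": 0,"ty": 0,"tz": 0,"twist": 0,"fingers": 0}]}}

```text
clock: 9.6
eef_pos: [555.0, 195.2, 187.1]
tool_rot: [-3.142, 0.002, 0.326]
force: [-0.6, -0.9, -0.4]
width: 57.1
gripper_force: 62.8
```

```bash
python3 - <<'E'
from h import *
w=eyes.get_image('wrist'); s=eyes.get_image('scene')
a=w['color'][60:420,60:500]; b=cv2.resize(s['color'][130:250,170:290],(350,350)); b=cv2.copyMakeBorder(b,0,10,0,0,0)
cv2.imwrite('pics/w4.png',np.hstack([a,b]))
E
```

```text
(no output)
```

View pics/w4.png

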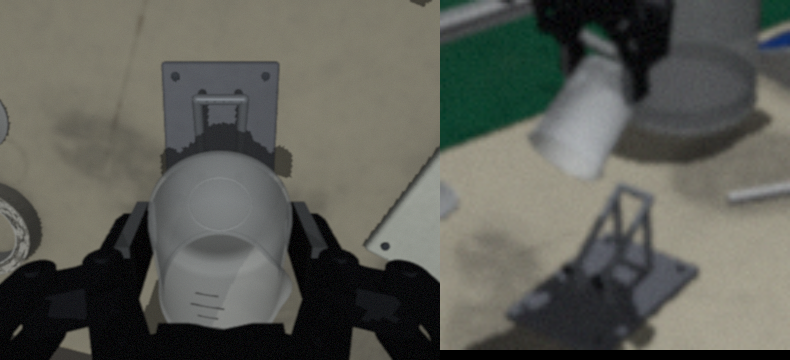

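The beaker is firmly held, still about 60° off hanging mouth-down; it did not pivot. I'll carry it over the peg and use the peg inside the mouth to swing it upright.

Call:
{"method": "carry_out", "body": {"moves": [{"tx": 0.005,"ty": 0.05,"tz": 0,"twist": 0,"fingers": 0},{"tx": 0.01,"ty": 0.09,"tz": 0,"twist": 0,"fingers": 0},{"tx": 0.01,"ty": 0.1,"tz": 0,"twist": 0,"fingers": 0},{"tx": 0.01,"ty": 0.1,"tz": 0,"twist": 0,"fingers": 0},{"tx": 0.01,"ty": 0.1,"tz": 0,"twist": 0,"fingers": 0},{"tx": 0.01,"ty": 0.1,"tz": 0,"twist": 0,"fingers": 0},{"tx": 0.01,"ty": 0.1,"tz": 0,"twist": 0,"fingers": 0},{"tx": 0.01,"ty": 0.1,"tz": 0,"twist": 0,"fingers": 0},{"tx": 0.01,"ty": 0.1,"tz": 0,"twist": 0,"fingers": 0},{"tx": 0.005,"ty": 0.1,"tz": 0,"twist": 0,"fingers": 0},{"tx": 0,"ty": 0.065,"tz": 0,"twist": 0,"fingers": 0},{"tx": 0,"ty": 0,"tz": 0,"twist": 0,"fingers": 0}]}}

```text
clock: 11.2
eef_pos: [677.7, -84.5, 187.8]
tool_rot: [3.141, 0.001, 0.323]
force: [-0.0, 0.7, -0.7]
width: 57.1
gripper_force: 62.8
```

```bash
python3 - <<'E'
from h import *
go(677,-82,113,0.327)
w=eyes.get_image('wrist'); s=eyes.get_image('scene')
a=w['color'][60:420,60:500]; b=cv2.resize(s['color'][150:290,270:410],(350,350)); b=cv2.copyMakeBorder(b,0,10,0,0,0)
cv2.imwrite('pics/w5.png',np.hstack([a,b]))
for p in [(620.5,-101.5,22),(620.5,-101.5,86)]: print(np.array(proj(w,p))-60, proj(s,p))
E
```

```text
at [677.7 -84.5 187.8] [3.141e+00 1.000e-03 3.230e-01] t 11.2 | tx 0.000 ty -0.008 tz 0.249 twist -0.001
[218.45894597 180.76398308] (np.float64(322.4204972568462), np.float64(269.5353287480138))
[218.13982085 211.9538156 ] (np.float64(323.5710776600878), np.float64(248.77645450251953))
```

View pics/w5.png

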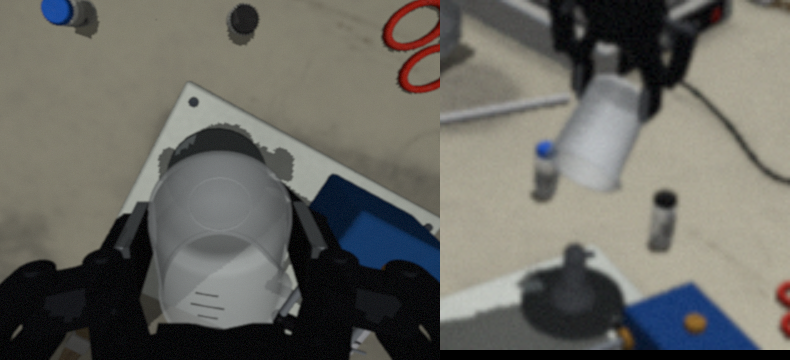

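The beaker is above and behind the peg with its mouth toward it; the peg tip is at scene (323,250). I'll go down with the peg in front of the lower lip, then drag.

Call:
{"method": "carry_out", "body": {"moves": [{"tx": 0.017,"ty": -0.005,"tz": 0.04,"twist": 0,"fingers": 0},{"tx": 0,"ty": 0,"tz": 0.06,"twist": 0,"fingers": 0},{"tx": 0,"ty": 0,"tz": 0.06,"twist": 0,"fingers": 0},{"tx": 0,"ty": 0,"tz": 0.06,"twist": 0,"fingers": 0},{"tx": 0,"ty": 0,"tz": 0.046,"twist": 0,"fingers": 0},{"tx": 0,"ty": 0,"tz": 0,"twist": 0,"fingers": 0}]}}

```text
clock: 12.05
eef_pos: [681.4, -78.4, 106.6]
tool_rot: [-3.14, 0.002, 0.326]
force: [0.3, -0.2, 0.1]
width: 56.8
gripper_force: 62.8
```

Call:
{"method": "carry_out", "body": {"moves": [{"tx": -0.03,"ty": 0,"tz": 0,"twist": 0,"fingers": 0},{"tx": -0.03,"ty": 0,"tz": 0,"twist": 0,"fingers": 0},{"tx": -0.03,"ty": 0,"tz": 0,"twist": 0,"fingers": 0},{"tx": -0.03,"ty": 0,"tz": 0,"twist": 0,"fingers": 0}]}}

```text
clock: 12.55
eef_pos: [652.2, -89.5, 111.1]
tool_rot: [3.139, -0.01, 0.327]
force: [5.8, 2.1, 2.7]
width: 56.6
gripper_force: 62.1
```

Call:
{"method": "carry_out", "body": {"moves": [{"tx": -0.03,"ty": 0,"tz": 0,"twist": 0,"fingers": 0},{"tx": -0.03,"ty": 0,"tz": 0,"twist": 0,"fingers": 0},{"tx": -0.03,"ty": 0,"tz": 0,"twist": 0,"fingers": 0}]}}

```text
clock: 12.92
eef_pos: [623.5, -99.3, 109.4]
tool_rot: [3.14, -0.003, 0.327]
force: [3.7, 0.5, 1.5]
width: 56.2
gripper_force: 62.8
```

```bash
python3 - <<'E'
from h import *
s=ctrl.read_state(); print(s['force'],s['eef_pos'],s['width'])
w=eyes.get_image('wrist'); sc=eyes.get_image('scene')
cv2.imwrite('pics/w6.png',np.hstack([w['color'][60:420,60:500],cv2.resize(sc['color'][150:300,270:420],(360,360))]))
E
```

```text
[3.65778204 0.49365204 1.49543162] [623.51174785 -99.25883783 109.42007793] 56.1763888473803
```

Call:
{"method": "carry_out", "body": {"moves": [{"tx": -0.03,"ty": 0,"tz": 0,"twist": 0,"fingers": 0},{"tx": -0.03,"ty": 0,"tz": 0,"twist": 0,"fingers": 0},{"tx": -0.025,"ty": 0,"tz": 0,"twist": 0,"fingers": 0},{"tx": 0,"ty": 0,"tz": 0,"twist": 0,"fingers": 0}]}}

```text
clock: 13.52
eef_pos: [597.4, -107.3, 108.0]
tool_rot: [-3.141, 0.001, 0.326]
force: [2.9, -0.9, -0.2]
width: 55.7
gripper_force: 64.1
```

```bash
python3 - <<'E'
from h import *
go(620.5,-101.5,90)
w=eyes.get_image('wrist'); sc=eyes.get_image('scene')
cv2.imwrite('pics/w7.png',np.hstack([w['color'][60:420,60:500],cv2.resize(sc['color'][150:300,270:420],(360,360))]))
E
```

```text
at [ 597.4 -107.3  108. ] [-3.141e+00  1.000e-03  3.260e-01] t 13.525 | tx 0.079 ty 0.006 tz 0.060
```

View pics/w7.png

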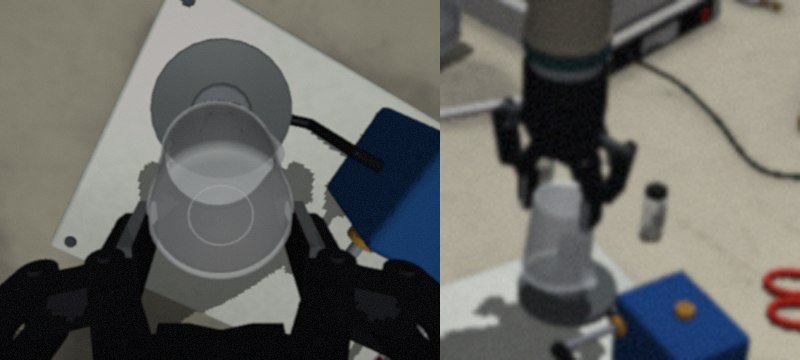

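The view shows the beaker upright, mouth-down round the peg, with its base ring at wrist (220,215). Next I'll centre it and lower until contact.

Call:
{"method": "carry_out", "body": {"moves": [{"tx": 0.04,"ty": 0.003,"tz": 0,"twist": 0,"fingers": 0},{"tx": 0.039,"ty": 0.003,"tz": 0,"twist": 0,"fingers": 0},{"tx": 0,"ty": 0,"tz": 0.04,"twist": 0,"fingers": 0},{"tx": 0,"ty": 0,"tz": 0.03,"twist": 0,"fingers": 0},{"tx": 0,"ty": 0,"tz": 0.015,"twist": 0,"fingers": 0},{"tx": 0,"ty": 0,"tz": 0,"twist": 0,"fingers": 0}]}}

```text
clock: 14.38
eef_pos: [620.9, -101.2, 82.1]
tool_rot: [-3.141, 0.001, 0.326]
force: [-0.6, 1.3, -0.1]
width: 55.3
gripper_force: 64.4
```

Call:
{"method": "carry_out", "body": {"moves": [{"tx": 0,"ty": 0,"tz": 0.013,"twist": 0,"fingers": 0},{"tx": 0,"ty": 0,"tz": 0,"twist": 0,"fingers": 0}]}}

```text
clock: 14.62
eef_pos: [621.4, -101.1, 78.7]
tool_rot: [-3.141, 0.0, 0.326]
force: [0.6, -0.0, 0.9]
width: 55.6
gripper_force: 64.4
```

Call:
{"method": "carry_out", "body": {"moves": [{"tx": 0,"ty": 0,"tz": 0.01,"twist": 0,"fingers": 0},{"tx": 0,"ty": 0,"tz": 0,"twist": 0,"fingers": 0}]}}

```text
clock: 14.88
eef_pos: [621.6, -101.2, 75.8]
tool_rot: [3.141, -0.0, 0.326]
force: [0.4, -0.0, 0.4]
width: 56.0
gripper_force: 64.4
```

Call:
{"method": "carry_out", "body": {"moves": [{"tx": 0,"ty": 0,"tz": 0.01,"twist": 0,"fingers": 0},{"tx": 0,"ty": 0,"tz": 0,"twist": 0,"fingers": 0}]}}

```text
clock: 15.12
eef_pos: [621.1, -101.6, 75.0]
tool_rot: [-3.141, -0.0, 0.326]
force: [-6.1, 1.4, 15.6]
width: 55.6
gripper_force: 66.5
```

The rim is on the disc, with 15 N upward at the expected height. I'll ease off, release and rise.

Call:
{"method": "carry_out", "body": {"moves": [{"tx": 0,"ty": 0,"tz": -0.006,"twist": 0,"fingers": 0},{"tx": 0,"ty": 0,"tz": 0,"twist": 0,"fingers": 0.7},{"tx": 0,"ty": 0,"tz": 0,"twist": 0,"fingers": 0.8},{"tx": 0,"ty": 0,"tz": 0,"twist": 0,"fingers": 0.95},{"tx": 0,"ty": 0,"tz": 0,"twist": 0,"fingers": 0.95},{"tx": 0,"ty": 0,"tz": 0,"twist": 0,"fingers": 0.95},{"tx": 0,"ty": 0,"tz": 0,"twist": 0,"fingers": 0.95}]}}

```text
clock: 16.0
eef_pos: [621.6, -101.2, 74.6]
tool_rot: [3.142, 0.0, 0.327]
force: [-0.5, -0.2, -0.7]
width: 81.3
gripper_force: 0.0
```

```bash
python3 - <<'E'
from h import *
s=ctrl.read_state(); print(s['force'],s['width'],s['eef_pos'])
w=eyes.get_image('wrist')
g=cv2.GaussianBlur(cv2.cvtColor(w['color'],cv2.COLOR_BGR2GRAY),(3,3),0)
c=cv2.HoughCircles(g,cv2.HOUGH_GRADIENT,1,10,param1=60,param2=25,minRadius=20,maxRadius=90)
print(c)
for p in [(620.5,-101.5,108),(620.5,-101.5,22)]: print(proj(w,p))
cv2.imwrite('pics/w8.png',w['color'])
E
```

```text
[-0.51530301 -0.15903125 -0.68376855] 81.28260789502431 [ 621.55990573 -101.15686109   74.56764504]
[[[277.5 220.5  79.5]
  [278.5 274.5  73.8]
  [277.5 263.5  78.3]
  [286.5 281.5  63.7]
  [268.5 282.5  62.8]
  [277.5 252.5  88.3]
  [268.5 213.5  68.4]
  [287.5 215.5  68.2]
  [277.5 230.5  60.7]
  [284.5 204.5  61.8]
  [277.5 287.5  28.8]
  [296.5 293.5  48.2]
  [257.5 289.5  49.2]
  [344.5 315.5  78.2]
  [353.5 306.5  67.4]
  [286.5 225.5  54.2]
  [273.5 201.5  60.7]
  [262.5 198.5  52.8]
  [281.5 300.5  41.6]
  [258.5 213.5  33.5]
  [298.5 225.5  39.6]
  [350.5 333.5  32.2]
  [266.5 230.5  31.4]
  [271.5 296.5  20.7]]]
(np.float64(281.1672332165509), np.float64(303.25477594423194))
(np.float64(280.8730051311944), np.float64(226.32042034765928))
```

Call:
{"method": "carry_out", "body": {"moves": [{"tx": 0,"ty": 0,"tz": -0.04,"twist": 0,"fingers": 0.95},{"tx": 0,"ty": 0,"tz": -0.06,"twist": 0,"fingers": 0.95},{"tx": 0,"ty": 0,"tz": -0.08,"twist": 0,"fingers": 0.95},{"tx": 0,"ty": 0,"tz": -0.1,"twist": 0,"fingers": 0.95},{"tx": 0,"ty": 0,"tz": -0.12,"twist": 0,"fingers": 0.95},{"tx": 0,"ty": 0,"tz": 0,"twist": 0,"fingers": 0.95},{"tx": 0,"ty": 0,"tz": 0,"twist": 0,"fingers": 0.95}]}}

```text
clock: 16.92
eef_pos: [621.4, -100.8, 195.1]
tool_rot: [-3.141, -0.001, 0.327]
force: [0.4, 0.4, -0.7]
width: 81.1
gripper_force: 0.0
```

```bash
python3 - <<'E'
from h import *
import pickle
go(620.5,-101.5,200,1.39)
w=eyes.get_image('wrist'); sc=eyes.get_image('scene'); s0=pickle.load(open('scene.pkl','rb'))
pickle.dump((w,sc),open('rel.pkl','wb'))
P=np.array([620.5,-101.5,0])
d=cv2.absdiff(sc['color'],s0['color']).max(2); m=np.zeros(d.shape,np.uint8); m[200:300,290:355]=(d[200:300,290:355]>22)*255
m=cv2.morphologyEx(m,cv2.MORPH_OPEN,np.ones((3,3)))
ys,xs=np.nonzero(m); print('diff bbox',xs.min(),xs.max(),ys.min(),ys.max())
for v in range(ys.min(),ys.max(),5):
    r=xs[ys==v]; print(v,(r.min(),r.max()) if len(r) else None, end=' ')
print()
def ring(im,r,z): return np.array([proj(im,P+[r*np.cos(a),r*np.sin(a),z]) for a in np.arange(0,6.28,.1)])
for n,r,z in [('base',29,108),('rim',35,22)]:
    q=ring(sc,r,z); print(n,q.min(0).round(),q.max(0).round()); q=ring(w,r,z); print('  wrist',q.min(0).round(),q.max(0).round())
g=cv2.GaussianBlur(cv2.cvtColor(w['color'],cv2.COLOR_BGR2GRAY),(3,3),0)
print(cv2.HoughCircles(g,cv2.HOUGH_GRADIENT,1,8,param1=60,param2=22,minRadius=15,maxRadius=70)[0][:8])
E
```

```text
at [ 621.4 -100.8  195.1] [-3.141e+00 -1.000e-03  3.270e-01] t 16.925 | tx -0.004 ty 0.001 tz -0.016 twist -0.339
diff bbox 290 351 200 299
200 (np.int64(342), np.int64(351)) 205 (np.int64(341), np.int64(349)) 210 None 215 None 220 None 225 None 230 None 235 None 240 (np.int64(313), np.int64(335)) 245 (np.int64(312), np.int64(337)) 250 (np.int64(311), np.int64(337)) 255 (np.int64(311), np.int64(337)) 260 (np.int64(318), np.int64(328)) 265 (np.int64(318), np.int64(327)) 270 (np.int64(316), np.int64(339)) 275 (np.int64(290), np.int64(339)) 280 (np.int64(295), np.int64(327)) 285 (np.int64(290), np.int64(330)) 290 (np.int64(290), np.int64(327)) 295 (np.int64(290), np.int64(341)) 
base [311. 233.] [337. 250.]
  wrist [241. 170.] [321. 246.]
rim [308. 260.] [337. 280.]
  wrist [244. 144.] [318. 216.]
[[279.5 174.5  33.8]
 [278.5 188.5  46.8]
 [279.5 201.5  39.4]
 [287.5 187.5  50.5]
 [313.5 253.5  68.3]
 [274.5 181.5  57.9]
 [289.5 177.5  41.4]
 [271.5 170.5  42.7]]
```

The beaker's outline sits exactly where a seated one should project (x 311–337), so step 1 is done. Now I'll turn and go to the handle.

Call:
{"method": "carry_out", "body": {"moves": [{"tx": 0,"ty": 0,"tz": 0,"twist": -0.05,"fingers": 0.7},{"tx": 0,"ty": 0,"tz": 0,"twist": -0.05,"fingers": 0.6},{"tx": 0,"ty": 0,"tz": 0,"twist": -0.05,"fingers": 0.6},{"tx": 0,"ty": 0,"tz": 0,"twist": -0.05,"fingers": 0.6},{"tx": 0,"ty": 0,"tz": 0,"twist": -0.05,"fingers": 0.6},{"tx": 0,"ty": 0,"tz": 0,"twist": -0.05,"fingers": 0.6},{"tx": 0,"ty": 0,"tz": 0,"twist": -0.039,"fingers": 0.6},{"tx": -0.12,"ty": -0.07,"tz": 0,"twist": 0,"fingers": 0.6},{"tx": -0.13,"ty": -0.07,"tz": 0,"twist": 0,"fingers": 0.6},{"tx": -0.13,"ty": -0.07,"tz": 0,"twist": 0,"fingers": 0.6},{"tx": -0.116,"ty": -0.055,"tz": 0,"twist": 0,"fingers": 0.6},{"tx": 0,"ty": 0,"tz": 0,"twist": 0,"fingers": 0.6}]}}

```text
clock: 18.52
eef_pos: [513.7, -236.9, 194.1]
tool_rot: [-3.139, 0.002, 1.385]
force: [0.2, 0.9, 1.0]
width: 51.1
gripper_force: 0.0
```

```bash
python3 - <<'E'
from h import *
go(516.5,-233,58,1.391)
w=eyes.get_image('wrist'); h=cv2.cvtColor(w['color'],cv2.COLOR_BGR2HSV)
# brass bushings / red marker seen from close by
for lab,m,z in [('red',((h[...,0]<6)|(h[...,0]>174))&(h[...,1]>140),58),('brass',(h[...,0]>8)&(h[...,0]<24)&(h[...,1]>130),70)]:
    n,l,st,ce=cv2.connectedComponentsWithStats(m.astype(np.uint8))
    for i in range(1,n):
        if st[i,4]>20:
            p=onz(w,*ce[i],z); d=p[:2]-[585.78,-181.11]; c,s=np.cos(-.18),np.sin(-.18)
            print(lab,st[i],p.round(1),'stand',round(c*d[0]+s*d[1],1),round(-s*d[0]+c*d[1],1))
g=w['color'].max(2); u,v=proj(w,(516.5,-233,72)); print('bar pred px',u,v)
for k in (-30,-20,-10,0,10,20,30):
  P=np.array([516.5,-233,72]); col=[]
  for dx in range(-24,26,3):
    q=P+np.array([.984*dx-(-.179)*k,-.179*dx+.984*k,0]); a,b=map(int,np.round(proj(w,q))); col.append(int(g[b,a]) if 0<=a<560 and 0<=b<420 else -1)
  print(k,col)
E
```

```text
at [ 513.7 -236.9  194.1] [-3.139e+00  2.000e-03  1.385e+00] t 18.525 | tx 0.014 ty 0.007 tz 0.454 twist -0.002
red [531 120  29  49 585] [ 733.1 -237.3   58. ] stand 155.0 -28.9
red [240 239  13  20 232] [ 473.3 -284.9   58. ] stand -92.0 -122.2
brass [356 128  12  25 251] [ 584.9 -205.8   70. ] stand 3.6 -24.4
brass [414 187  25  23 461] [ 631.4 -262.4   70. ] stand 59.4 -71.8
brass [351 220  11  22 190] [ 571.5 -280.5   70. ] stand 3.8 -100.3
bar pred px 282.4391763187745 189.25850506411646
-30 [108, 106, 109, 105, 145, 199, 48, 14, 6, 10, 49, 201, 201, 203, 203, 206, 204]
-20 [107, 106, 107, 108, 105, 106, 29, 15, 14, 9, 22, 102, 107, 104, 106, 137, 114]
-10 [106, 105, 106, 107, 108, 106, 19, 10, 15, 12, 15, 100, 105, 106, 112, 194, 196]
0 [107, 108, 105, 106, 107, 106, 22, 17, 33, 21, 38, 186, 143, 190, 201, 196, 199]
10 [177, 205, 204, 206, 132, 109, 18, 23, 34, 22, 37, 204, 203, 200, 198, 194, 197]
20 [204, 201, 203, 205, 133, 106, 13, 23, 35, 21, 34, 202, 200, 196, 199, 195, 198]
30 [203, 205, 204, 203, 127, 107, 17, 20, 35, 25, 37, 202, 200, 199, 198, 200, 197]
```

The close-up confirms the bar's centre to about 1 mm. The marker lies about 33 mm out from the bar. I'll go down and pinch.

Call:
{"method": "carry_out", "body": {"moves": [{"tx": 0.014,"ty": 0.007,"tz": 0,"twist": 0,"fingers": 0.6},{"tx": 0,"ty": 0,"tz": 0.08,"twist": 0,"fingers": 0.6},{"tx": 0,"ty": 0,"tz": 0.1,"twist": 0,"fingers": 0.6},{"tx": 0,"ty": 0,"tz": 0.1,"twist": 0,"fingers": 0.6},{"tx": 0,"ty": 0,"tz": 0.08,"twist": 0,"fingers": 0.6},{"tx": 0,"ty": 0,"tz": 0.06,"twist": 0,"fingers": 0.6},{"tx": 0,"ty": 0,"tz": 0.034,"twist": 0,"fingers": 0.6},{"tx": 0,"ty": 0,"tz": 0,"twist": 0,"fingers": 0.4},{"tx": 0,"ty": 0,"tz": 0,"twist": 0,"fingers": 0.3}]}}

```text
clock: 19.7
eef_pos: [520.2, -229.8, 59.1]
tool_rot: [3.14, 0.0, 1.391]
force: [-0.6, -0.4, 0.2]
width: 25.6
gripper_force: 0.0
```

Call:
{"method": "carry_out", "body": {"moves": [{"tx": 0,"ty": 0,"tz": 0,"twist": 0,"fingers": 0},{"tx": 0,"ty": 0,"tz": 0,"twist": 0,"fingers": 0},{"tx": 0,"ty": 0,"tz": 0,"twist": 0,"fingers": 0},{"tx": 0,"ty": 0,"tz": 0,"twist": 0,"fingers": 0},{"tx": 0,"ty": 0,"tz": 0,"twist": 0,"fingers": 0},{"tx": 0,"ty": 0,"tz": 0,"twist": 0,"fingers": 0}]}}

```text
clock: 20.45
eef_pos: [517.0, -229.2, 59.2]
tool_rot: [-3.137, -0.001, 1.391]
force: [-5.7, 1.7, 7.0]
width: 8.4
gripper_force: 53.2
```

Call:
{"method": "carry_out", "body": {"moves": [{"tx": 0,"ty": 0,"tz": 0,"twist": 0,"fingers": 0.5},{"tx": 0,"ty": 0,"tz": 0,"twist": 0,"fingers": 0.5},{"tx": 0,"ty": -0.007,"tz": 0.015,"twist": 0,"fingers": 0.5},{"tx": 0,"ty": 0,"tz": 0.015,"twist": 0,"fingers": 0.5},{"tx": 0,"ty": 0,"tz": 0,"twist": 0,"fingers": 0.3},{"tx": 0,"ty": 0,"tz": 0,"twist": 0,"fingers": 0},{"tx": 0,"ty": 0,"tz": 0,"twist": 0,"fingers": 0},{"tx": 0,"ty": 0,"tz": 0,"twist": 0,"fingers": 0},{"tx": 0,"ty": 0,"tz": 0,"twist": 0,"fingers": 0},{"tx": 0,"ty": 0,"tz": 0,"twist": 0,"fingers": 0}]}}

```text
clock: 21.7
eef_pos: [516.9, -229.0, 49.3]
tool_rot: [-3.14, -0.0, 1.391]
force: [-3.4, 0.1, 2.7]
width: 12.3
gripper_force: 58.6
```

Call:
{"method": "carry_out", "body": {"moves": [{"tx": 0,"ty": -0.02,"tz": 0,"twist": 0,"fingers": 0},{"tx": 0,"ty": -0.03,"tz": 0,"twist": 0,"fingers": 0},{"tx": 0,"ty": -0.03,"tz": 0,"twist": 0,"fingers": 0},{"tx": 0,"ty": -0.02,"tz": 0,"twist": 0,"fingers": 0},{"tx": 0,"ty": 0,"tz": 0,"twist": 0,"fingers": 0},{"tx": 0,"ty": 0,"tz": 0,"twist": 0,"fingers": 0}]}}

```text
clock: 22.45
eef_pos: [493.6, -225.0, 49.5]
tool_rot: [3.132, 0.002, 1.393]
force: [9.0, -2.0, -10.6]
width: 12.5
gripper_force: 58.6
```

```bash
cat > m.py <<'E'
from h import *
s=ctrl.read_state(); p=s['eef_pos']; d=p[:2]-np.array([585.78,-181.11]); c,n=np.cos(-.18),np.sin(-.18)
print(s['clock'],'tcp stand',round(c*d[0]+n*d[1],1),round(-n*d[0]+c*d[1],1),p[2].round(1),s['force'].round(1),s['width'])
w=eyes.get_image('wrist'); sc=eyes.get_image('scene')
def W(x,y,z): return (585.78+c*x-n*y,-181.11+n*x+c*y,z)
for im,nm in((w,'wrist'),(sc,'scene')):
    h=cv2.cvtColor(im['color'],cv2.COLOR_BGR2HSV); m=(((h[...,0]<6)|(h[...,0]>174))&(h[...,1]>120)).astype(np.uint8)
    k,l,st,ce=cv2.connectedComponentsWithStats(m); u,v=proj(im,W(-92,-125,58))
    for i in range(1,k):
        if st[i,4]>8 and np.hypot(ce[i][0]-u,ce[i][1]-v)<40:
            q=onz(im,*ce[i],58)[:2]-[585.78,-181.11]; print(nm,'red',st[i],ce[i].round(1),'stand',round(c*q[0]+n*q[1],1),round(-n*q[0]+c*q[1],1))
    # gray profile along x at the rail/pointer, several y
    g=cv2.cvtColor(im['color'],cv2.COLOR_BGR2GRAY); 
    for y in (-110,-113,-116,-119):
        r=[]
        for x in range(-110,-60,2):
            a,b=proj(im,W(x,y,68)); r.append(int(cv2.getRectSubPix(g,(1,1),(float(a),float(b)))[0,0]) if 0<=a<560 and 0<=b<420 else -1)
        print(nm,y,r)
cv2.imwrite('pics/p_w.png',w['color']); cv2.imwrite('pics/p_s.png',sc['color'])
E
python3 m.py
```

```text
22.45 tcp stand -82.9 -59.6 49.5 [  9.   -2.  -10.6] 12.465883692981535
wrist red [254 354  20  36 480] [262.5 373.2] stand -91.5 -118.4
wrist -110 [2, 9, 13, 13, 13, 15, 14, 11, 43, 57, 56, 51, 9, 6, 7, 11, 68, 165, 164, 164, 17, 11, 7, 11, 14]
wrist -113 [11, 9, 7, 11, 13, 11, 7, 11, 48, 55, 57, 58, 118, 71, 90, 109, 143, 156, 157, 157, 25, 11, 14, 11, 12]
wrist -116 [12, 10, 8, 9, 10, 13, 12, 11, 29, 42, 52, 55, 84, 94, 107, 115, 116, 113, 106, 86, 29, 8, 9, 10, 9]
wrist -119 [8, 12, 13, 10, 13, 9, 11, 13, 9, 10, 12, 8, 15, 32, 46, 25, 13, 10, 11, 11, 11, 9, 9, 11, 11]
scene red [326 335   9   9  53] [330.3 338.6] stand -93.2 -127.4
scene -110 [89, 89, 89, 90, 87, 88, 85, 88, 88, 84, 82, 77, 73, 79, 90, 95, 91, 86, 88, 105, 142, 173, 189, 191, 190]
scene -113 [89, 89, 89, 87, 88, 88, 86, 88, 88, 87, 86, 84, 85, 89, 95, 95, 90, 84, 87, 113, 152, 181, 194, 193, 193]
scene -116 [86, 85, 90, 89, 91, 90, 89, 87, 88, 85, 86, 83, 86, 93, 102, 102, 93, 87, 94, 118, 156, 183, 191, 192, 192]
scene -119 [88, 86, 87, 86, 86, 87, 88, 86, 89, 91, 88, 87, 85, 95, 103, 98, 91, 87, 92, 117, 152, 178, 194, 193, 192]
```

Call:
{"method": "carry_out", "body": {"moves": [{"tx": 0,"ty": -0.018,"tz": 0,"twist": 0,"fingers": 0},{"tx": 0,"ty": -0.018,"tz": 0,"twist": 0,"fingers": 0},{"tx": 0,"ty": 0,"tz": 0,"twist": 0,"fingers": 0},{"tx": 0,"ty": 0,"tz": 0,"twist": 0,"fingers": 0}]}}

```text
clock: 23.05
eef_pos: [483.8, -223.2, 49.5]
tool_rot: [3.13, 0.003, 1.393]
force: [10.7, -1.9, -12.5]
width: 12.5
gripper_force: 58.7
```

```bash
python3 m.py
```

```text
23.05 tcp stand -92.8 -59.6 49.5 [ 10.7  -1.9 -12.5] 12.503575594737496
wrist red [269 374   8  16 109] [272.5 381.8] stand -96.3 -124.0
wrist red [284 374   8  16 111] [287.6 382. ] stand -88.5 -124.3
wrist -110 [11, 8, 4, 120, 162, 152, 31, 11, 5, 9, 11, 27, 159, 162, 158, 8, 10, 12, 9, 11, 7, 10, 9, 12, 7]
wrist -113 [12, 7, 10, 128, 155, 154, 38, 54, 54, 87, 55, 56, 150, 155, 154, 25, 14, 12, 14, 11, 12, 12, 13, 11, 10]
wrist -116 [11, 10, 11, 50, 81, 104, 86, 57, 61, 105, 57, 57, 107, 106, 87, 28, 11, 7, 11, 13, 10, 11, 15, 12, 11]
wrist -119 [9, 9, 9, 13, 9, 5, 10, 10, 25, 49, 19, 15, 9, 9, 8, 10, 13, 11, 12, 12, 7, 9, 9, 8, 9]
scene red [327 335   8   9  45] [330.6 339.2] stand -93.6 -129.0
scene -110 [87, 87, 88, 90, 87, 83, 84, 77, 82, 93, 97, 95, 84, 88, 113, 153, 181, 193, 195, 193, 194, 191, 191, 192, 189]
scene -113 [89, 90, 88, 87, 87, 91, 88, 86, 93, 104, 106, 95, 90, 95, 123, 162, 186, 194, 194, 195, 195, 193, 193, 192, 191]
scene -116 [88, 87, 89, 86, 87, 87, 88, 90, 89, 99, 97, 91, 88, 96, 120, 155, 184, 194, 194, 194, 193, 193, 194, 190, 191]
scene -119 [86, 86, 89, 88, 87, 89, 89, 86, 87, 101, 97, 91, 90, 96, 115, 146, 175, 191, 195, 195, 195, 197, 198, 193, 192]
```

The pointer splits the red marker into two equal halves in the wrist view (269–276 and 284–291), so it is centred. I'll hold it there, then hand in.

Call:
{"method": "carry_out", "body": {"moves": [{"tx": 0,"ty": 0,"tz": 0,"twist": 0,"fingers": 0},{"tx": 0,"ty": 0,"tz": 0,"twist": 0,"fingers": 0},{"tx": 0,"ty": 0,"tz": 0,"twist": 0,"fingers": 0},{"tx": 0,"ty": 0,"tz": 0,"twist": 0,"fingers": 0},{"tx": 0,"ty": 0,"tz": 0,"twist": 0,"fingers": 0},{"tx": 0,"ty": 0,"tz": 0,"twist": 0,"fingers": 0}]}}

```text
clock: 23.9
eef_pos: [483.8, -223.2, 49.5]
tool_rot: [3.13, 0.003, 1.393]
force: [10.4, -0.9, -12.2]
width: 12.1
gripper_force: 58.7
```

```bash
python3 m.py | grep -E 'tcp|wrist red'; python3 -c "
from h import *
print(job.finish_job())"
```

```text
23.9 tcp stand -92.8 -59.7 49.5 [ 10.4  -0.9 -12.2] 12.081071402290677
wrist red [269 373   8  17 112] [272.4 381.6] stand -96.3 -123.9
wrist red [284 375   8  15 108] [287.4 382.2] stand -88.5 -124.4
the job is handed in; nothing more can be done
None
```

The job is handed in at about 24 s, verdict not shown: by my camera checks the beaker stands mouth-down on the disc, released, and the gripper holds the handle with its pointer centred over the red marker.

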